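# Stock the spares bin and press its label holder home

### The job

Put the three spare parts (the flanged core plug, the rubber roller and the steel bearing block) into the grey spares bin and let go of them. Then take the label holder from its wooden stand, push it down behind the lip on the front of the bin, label facing out, against the spring until it is fully home, and finish while still holding it pressed down: do not let go. Leave everything else on the table where it is.

Things in the scene. Friction and masses are not known exactly. Their poses are not given: they have to be found in the camera images.
- bin: open spares bin of grey painted steel, fixed to the table, outside 160 (x) x 210 (y) x 60 mm high, walls 5 mm. Origin: centre of its underside, z up; its front is -x (towards the robot, turned by its yaw). Outside the front wall is the label channel: a ledge 35 mm above the table with an upturned aluminium lip before it, 102 mm long, 4 mm thick, up to 57 mm above the table, plus a flare
- bin_floor (a point): centre of the bin's inner floor (150 x 200 mm, 5 mm above the table); axes as the bin's
- slot_home (a point): middle of the label channel's bottom (ledge top), at (-84, 0, 35) mm in the bin's frame, axes as the bin's; the holder's origin is here when fully home. Channel: 8 mm gap between front wall and lip (x = +-4 mm), 90 mm long, 22 mm deep, ends closed, open only above; the lip's flared edge leans 6 mm forward, 29 mm above the ledge
- clip (a joint): spring clip in the middle of the channel (steel, 40 mm long), in m: 0 = up, its top 8 mm above the ledge; about 0.008 = pressed level with the ledge, where the holder bottoms on the ledge. It pushes up with 4 N at the top and 7 N fully down, and lifts the holder again if it is let go
- holder: black plastic label holder: upright plate 6 mm thick (x), 80 mm wide (y), with a thicker grip rail 12 mm thick, 80 mm wide along its top edge (from 52 to 70 mm above its lower edge); foot tapered to 3.5 mm over the last 4 mm; 50 g. Origin: middle of its lower edge, z up, -x is the side with the white paper label. It starts upright in the stand, lower edge 8 mm above the table
- label_side (a point): middle of the grip rail's face on the label side of the holder, at (-6, 0, 61) mm in the holder's frame
- stand: wooden stand fixed to the table, 50 (x) x 110 (y) x 26 mm high, with a slot 9 mm wide and 18 mm deep along y in which the label holder starts upright. Origin: centre of underside
- plug: spare part: grey plastic core plug standing flange down: flange 50 mm diameter, 8 mm high, hub 32 mm diameter up to 40 mm. 60 g. Origin: centre of underside, z along its axis
- plug_mid (a point): point on the plug's axis at half height (20 mm)
- roller: spare part: black rubber nip roller standing on end, 30 mm diameter (rubber from 4 to 51 mm high), 55 mm high over its 12 mm steel axle ends. 120 g. Origin: centre of underside, z along its axis
- roller_mid (a point): point on the roller's axis at half height (27.5 mm)
- block: spare part: steel bearing block, foot 60 (x) x 24 (y) x 10 mm with a rounded housing 34 (x) x 24 (y) mm on it up to 37 mm high, with a bore along y. 220 g. Origin: centre of underside, z up. Its flat faces, 24 mm apart, look along its y
- block_mid (a point): middle of the bearing block, 18 mm above its underside
- tape: roll of clear packing tape lying flat, ring 84 mm outside, 72 mm inside, 24 mm high. Bystander; origin: centre of underside
- eraser: dark rubber eraser block 45 x 20 x 12 mm, lying among the spare parts. Bystander; origin: centre of underside
- marker: white marker pen with black cap, 130 mm long, 15 mm thick, lying. Bystander; origin: middle, on the table
- stapler: black desk stapler 130 x 30 x 50 mm. Bystander; origin: centre of underside
There are look-alikes about, which are no part of the job. Leave any pink or yellow look-alike of the roller alone.

How it is judged (in metres and radians):
On the way, in this order (a step that is already met when the one before it is completed fails the run):
1. all three spare parts lie in the bin, let go (x of plug_mid in the frame of bin_floor between -0.075 and 0.075 m and y of plug_mid in the frame of bin_floor between -0.1 and 0.1 m and z of plug_mid in the frame of bin_floor between 0 and 0.05 m and contact force between the fingers and plug below 0.1 N and linear speed of each of plug, roller, block below 0.05 m/s and x of roller_mid in the frame of bin_floor between -0.075 and 0.075 m and y of roller_mid in the frame of bin_floor between -0.1 and 0.1 m and z of roller_mid in the frame of bin_floor between 0 and 0.05 m and contact force between the fingers and roller below 0.1 N and x of block_mid in the frame of bin_floor between -0.075 and 0.075 m and y of block_mid in the frame of bin_floor between -0.1 and 0.1 m and z of block_mid in the frame of bin_floor between 0 and 0.05 m and contact force between the fingers and block below 0.1 N), for 0.2 s.
2. the label holder is pressed fully home behind the lip, label facing out (z of holder in the frame of slot_home between -0.003 and 0.002 m and x of holder in the frame of slot_home between -0.003 and 0.003 m and y of holder in the frame of slot_home between -0.009 and 0.009 m and x of label_side in the frame of slot_home below -0.002 m and angle between holder's own z axis and vertical below 0.15 rad and value of joint clip above 0.006 m and contact force between holder and bin above 3 N and contact force between the fingers and holder above 2 N), for 0.3 s.
At the end, for the whole second after the job is handed in: Spare parts at rest in the bin (middles inside its walls, under 50 mm above its floor), untouched. Holder behind the lip, label out, upright within 0.15 rad, within 3 mm across, 9 mm along, 2 mm in height of slot_home; clip down over 6 mm; holder on bin over 3 N, fingers on holder over 2 N (all of step 1 and all of step 2); the arm keeps its last pose, push and grip.
It fails at once if something else on the table was moved more than 30 mm (distance of any of tape, eraser, marker, stapler from where it was at the start of the episode above 0.03 m).
It also fails if it takes over 72 s, if anything falls off the work surface, if the arm or the gripper's body presses on something with over 40 N, if the wrist force passes 120 N, or if a joint passes its speed limit or range.

### The arm

A 7-joint arm with a two-finger parallel gripper is mounted at the origin on the work surface. World frame = base frame: x ahead of the robot, y to its left, z up, the work surface at z = 0. Lengths are in mm, angles in rad, forces in N, time in s.
With the tool pointing down it reaches from about 425 to 1025 mm from the base axis. Payload 9.4 kg.
Tool frame: the origin (TCP) lies at the very end of the fingers, on their centre line; the grasp point (between the pads) lies manip.pinch_z behind it (manip.pinch_z is the distance from the TCP to the grasp point, in mm); z points along the fingers, x is the direction in which the jaws open and shut, and the axes are right-handed (so a half turn about z gives the same grasp; the last joint's range is limited). The gripper opens to 93 mm and grips with 3 to 60 N. Pads are 15 mm wide; open, the fingers measure 128 mm over their backs; the gripper's body (75 mm by 188 mm) begins 65 mm behind the grasp point.
Start: joints at [1.259, 0.599, -0.003, 1.599, 0.002, 0.943, -0.08], TCP at [168.66, -705.108, 218.618] pointing down, gripper open.
Joint ranges: [-2.57, 2.57], [-0.35, 1.97], [-1.29, 1.29], [0.11, 2.56], [-1.05, 4.19], [0.11, 1.86], [-2.63, 2.63]. Speed limits (rad/s): [2.22, 2.22, 3.01, 3.01, 3.14, 3.14, 3.14].

### API

Orientations are given as [roll, pitch, yaw] about the fixed x, y, z axes, in that order (R = Rz(yaw) Ry(pitch) Rx(roll)).
In Python, from rig import sensors, imaging, ticket, manip gives the robot as it stands. The module is installed in compiled form; this text tells all that it offers.
- The arm moves only by the tool carry_out, never from a script. Its argument "commands" is a list that holds one entry, the list of rows, each a list of 6 numbers: the shift along the world's x, y, z in cm, then the turn, a rotation vector about the world's x, y, z in rad. A call has 1 to 20 rows; each row shifts and turns the commanded pose from where the row before left it; what a row does not reach is not made up. A row lasts 1/8 s, in which the tool goes at most 62.5 mm and 10.7 degrees, less where a joint would pass 70% of its speed; a pose out of reach is approached as far as the arm can. A call with a gripper value outside its range is refused whole. "grip" is the finger opening in cm, from 0 to 9.3, set as the call begins (left out, the last holds). The fingers move at their own pace and stop on an object; "grip_force" is the grip in N (left out, the last holds). Time passes only in rows, so rows that do not move let the fingers close. It gives the time, the measured TCP pose, the force and the opening at its end, in the units of the state.
- sensors.state(): the state, without advancing time (a new reading comes with each control period).
- imaging.camera(name): name is "side" or "top"; returns the picture (420x560x3 uint8, blue, green, red); there is no depth.
- imaging.camera_info(name): a dict with "fx", "fy", "cx", "cy" (pixels), "extrinsics" (4x4, takes a point from world to camera coordinates). Camera axes: x right, y up, looking along -z (the intrinsics and any distortion apply to the point x, -y, -z); pixel columns grow to the right and rows downward; lengths in mm; the calibration is good to about 2 mm. A picture is of the moment at which its call begins. camera_info takes no time and is no camera call.
- ticket.close_job(): hands the job in, once; it reports no verdict.
The state is a dict: "time": time; "qpos": joint angles; "dq": joint speeds; "joint_torque": joint torques, N m; "eef_pos": TCP position; "ee_rot": TCP orientation; "ft_force": force on the tool from outside, world axes, zero at the start; "moment": the same for the moment, N m; "opening": finger opening in mm.
Only numpy, scipy, OpenCV 4.12 (cv2) and the standard library are available. Lean on these libraries where they do the work, as an engineer would, in place of code of your own. Each camera call takes 0.05 s, during which the arm holds its last target. There are 200 camera calls.

## Working session

There is one attempt and no reset: what is moved stays moved. The work goes in short steps, Python scripts to look and compute and a tool call to move; the robot and the scene stay as the last step left them, time stands still between calls to the robot, and variables do not carry over. Pictures are saved under pics/ and viewed, about 8 in all and at most 12, crops included, and the job is handed in when it is done.

Besides the shell and the picture viewer there is one more tool, called after "Emit:" in YAML: its name, and indented under it one key for each argument. carry_out: Moves the arm, as the interface text tells. Its arguments: {"type":"object","properties":{"commands":{"type":"array"},"grip":{"type":"number"},"grip_force":{"type":"number"}},"required":["commands"]}

```bash
mkdir -p pics; cat > h.py <<'E'
import numpy as np, cv2
from rig import sensors, imaging, ticket, manip
def P(name,pt):
    i=imaging.camera_info(name); E=np.array(i["extrinsics"]); c=E[:3,:3]@np.array(pt,float)+E[:3,3]
    return i["fx"]*c[0]/-c[2]+i["cx"], i["fy"]*-c[1]/-c[2]+i["cy"]
def W(name,u,v,z):
    i=imaging.camera_info(name); E=np.array(i["extrinsics"]); R=E[:3,:3]; o=-R.T@E[:3,3]
    d=R.T@np.array([(u-i["cx"])/i["fx"],-(v-i["cy"])/i["fy"],-1]); return o+d*(z-o[2])/d[2]
E
python3 - <<'E'
from h import *
print(manip.pinch_z, sensors.state())
for n in("top","side"):
    print(n,imaging.camera_info(n)); cv2.imwrite(f"pics/{n}0.png",cv2.resize(imaging.camera(n),(800,600),interpolation=cv2.INTER_CUBIC))
E
```

```text
18.8 {'time': 0.0, 'qpos': array([ 1.25929353,  0.60015822, -0.0025167 ,  1.60017393,  0.00183098,
        0.94289167, -0.07981281]), 'dq': array([-6.26926455e-04,  5.79249177e-05,  1.12358583e-03,  1.75469187e-04,
       -8.04087756e-04,  5.55769132e-05, -6.17052640e-04]), 'joint_torque': array([ 7.09233918e-04, -7.65051055e+01,  1.49659451e+00, -2.52355474e+01,
       -5.24356635e-02,  1.67235034e-02,  1.03575167e-04]), 'eef_pos': array([ 168.50750709, -704.61492904,  217.72073406]), 'ee_rot': array([ 3.14140434e+00,  1.61909365e-03, -1.33595162e+00]), 'ft_force': array([ 0.58018803, -0.54137302, -0.62266767]), 'moment': array([0.03747456, 0.01449356, 0.01850084]), 'opening': 93.00187424220866}
top {'fx': 451.5688790705005, 'fy': 451.5688790705005, 'cx': 284.2429859038786, 'cy': 204.07978075111285, 'extrinsics': array([[ 1.41391298e-02, -9.99899551e-01,  9.86080987e-04,
         4.64565455e+01],
       [ 9.76573778e-01,  1.40210486e-02,  2.14725562e-01,
        -5.17094648e+02],
       [-2.14717819e-01, -2.07305177e-03,  9.76673927e-01,
        -1.07418449e+03],
       [ 0.00000000e+00,  0.00000000e+00,  0.00000000e+00,
         1.00000000e+00]])}
side {'fx': 417.4334763633192, 'fy': 417.4334763633192, 'cx': 284.0036149733893, 'cy': 204.40074263961446, 'extrinsics': array([[ 9.43461137e-01, -3.31068840e-01, -1.65682316e-02,
        -4.57138482e+02],
       [ 2.49534814e-01,  6.76431925e-01,  6.92944606e-01,
        -2.00147148e+02],
       [-2.18205086e-01, -6.57900657e-01,  7.20800434e-01,
        -7.99632809e+02],
       [ 0.00000000e+00,  0.00000000e+00,  0.00000000e+00,
         1.00000000e+00]])}
```

View pics/top0.png

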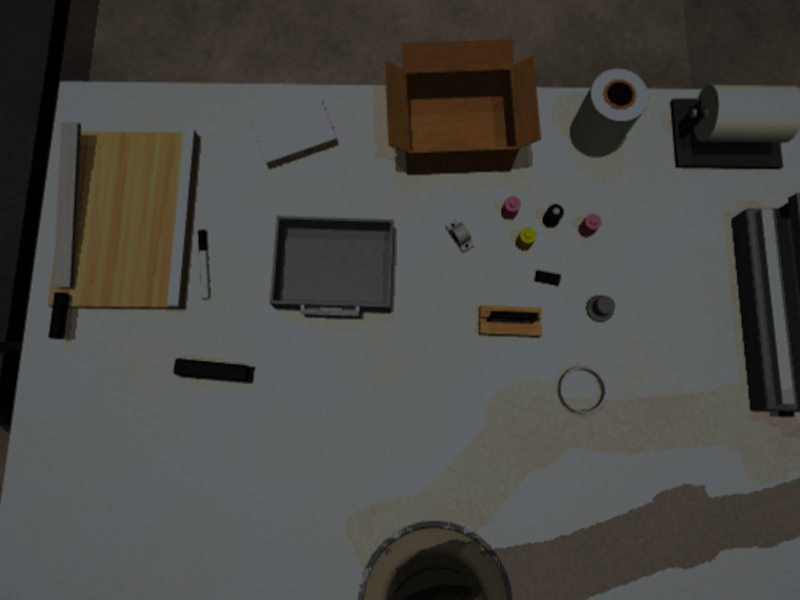

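View pics/side0.png

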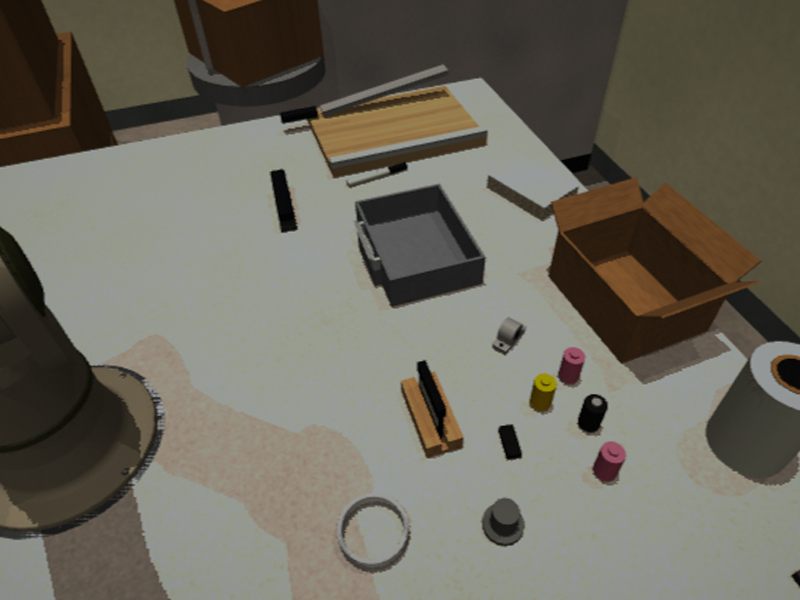

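The top view shows the bin at about (333,265), the holder stand (511,320), plug (600,307), black roller (553,214) and block (459,235). I'm enlarging with brightening to read the edges.

```bash
cat >> h.py <<'E'
def crop(name,u0,v0,w,h,s,out):
    im=imaging.camera(name)[v0:v0+h,u0:u0+w]
    im=(255*(im/255.)**0.5).astype(np.uint8)
    im=cv2.resize(im,None,fx=s,fy=s,interpolation=cv2.INTER_CUBIC)
    for k in range(0,w,20):
        cv2.putText(im,str(u0+k),(k*s,10),0,.35,(0,0,255),1); cv2.line(im,(k*s,12),(k*s,18),(0,0,255),1)
    for k in range(0,h,20):
        cv2.putText(im,str(v0+k),(0,k*s+4),0,.35,(0,0,255),1); cv2.line(im,(24,k*s),(30,k*s),(0,0,255),1)
    cv2.imwrite(out,im)
E
python3 - <<'E'
from h import *
crop("top",305,130,133,110,6,"pics/a.png")
crop("side",230,120,220,150,3,"pics/b.png")
crop("top",180,140,110,90,7,"pics/c.png")
E
```

```text
(no output)
```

View pics/a.png

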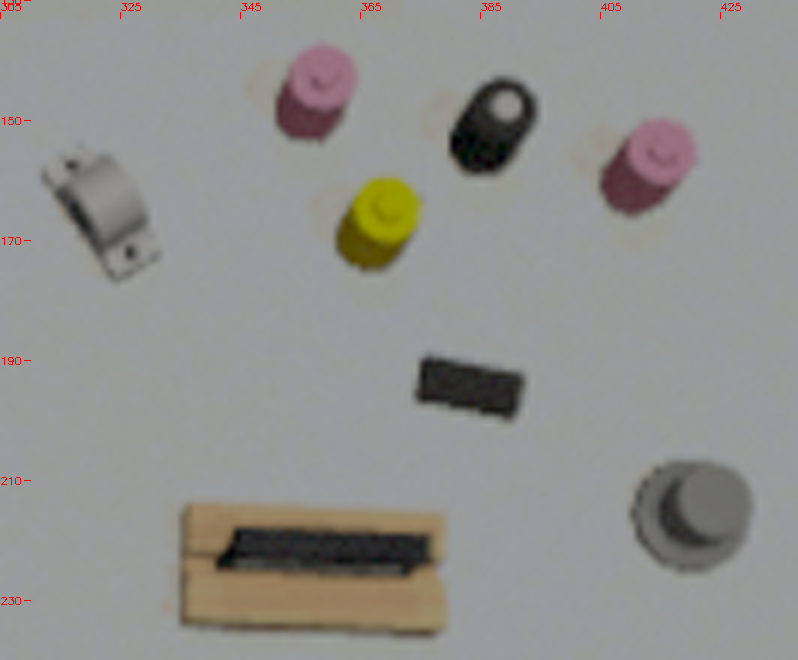

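View pics/c.png

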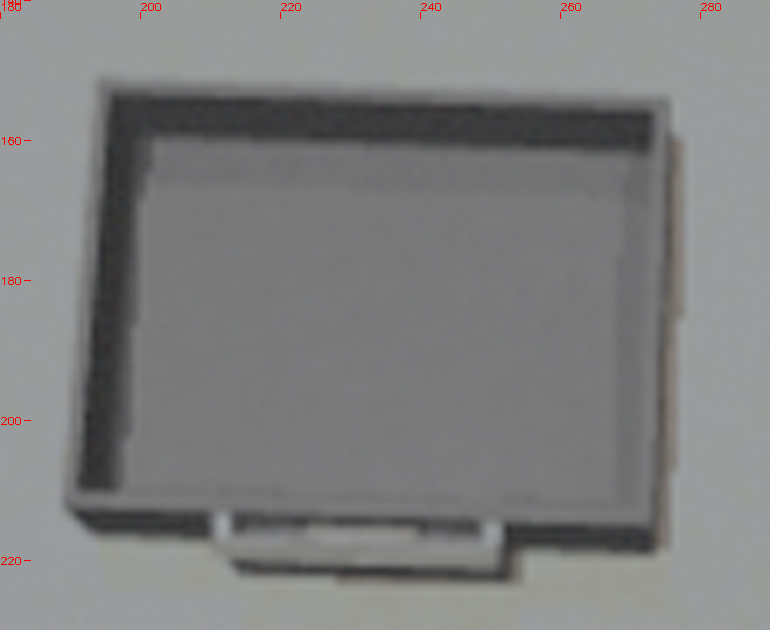

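```bash
python3 - <<'E'
from h import *
def A(x,y,z): return W("top",305+(x+.5)/6-.5,130+(y+.5)/6-.5,z)
def C(x,y,z): return W("top",180+(x+.5)/7-.5,140+(y+.5)/7-.5,z)
o=lambda n:(lambda E:-E[:3,:3].T@E[:3,3])(np.array(imaging.camera_info(n)["extrinsics"]))
print("cams",o("top").round(),o("side").round())
pr=lambda n,*p:[print(n,*[q.round(1)[:2] for q in p])]
pr("block",*[A(x,y,10) for x,y in((42,178),(85,145),(160,255),(118,280),(101,214))])
pr("roller",A(508,104,55),A(483,146,4))
pr("plug",A(691,516,8),A(714,504,40))
s=[A(x,y,26) for x,y in((185,505),(445,515),(440,632),(183,625))];pr("stand",*s,sum(s)/4)
pr("holdertop",A(235,530,78),A(430,535,78))
b=[C(x,y,60) for x,y in((98,80),(668,100),(655,525),(68,508))];pr("bin",*b,sum(b)/4)
pr("lip ends outer top 57",C(215,550,60),C(500,553,60)); pr("whites",C(222,527,57),C(491,533,57))
pr("eraser",*[A(x,y,12) for x,y in((425,355),(525,372),(515,420),(415,402))])
crop("side",270,200,120,120,5,"pics/d.png")
E
```

```text
cams [ 274.   51. 1160.] [ 307. -542.  707.]
block [649.9 -17.2] [665.6 -36.4] [615.1 -69.4] [603.4 -50.8] [633.6 -43.4]
roller [ 671.4 -214.7] [ 669.8 -215.1]
plug [ 501.4 -298.6] [ 500.4 -298.8]
stand [499.5 -77.5] [ 496.8 -188.3] [ 446.4 -184.6] [447.9 -76.1] [ 472.7 -131.6]
holdertop [479.1 -91.7] [ 478.2 -170.9]
bin [651.3 287.9] [646.7  79.3] [488.5  81. ] [491.6 289.4] [569.5 184.4]
lip ends outer top 57 [477.2 236.5] [477.6 135.6]
whites [486.1 234.9] [485.3 139.3]
eraser [ 570.7 -184.7] [ 563.7 -228.1] [ 542.1 -223. ] [ 549.5 -179.7]
```

View pics/b.png

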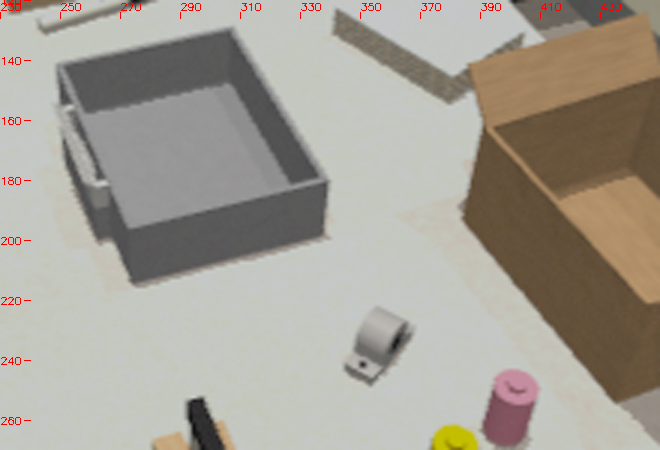

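Consistent measurements: bin centre (569.5, 184.4) with yaw about -0.015, and slot at (485.5, 185.7). The holder is at (473, -131.5), the plug (501, -298.7), the roller (670.5, -215), and the block (633.5, -43.5) with jaw yaw -0.96. Plug first.

Emit:
carry_out:
  commands:
    - [[2.77, 3.38, 0, 0, 0, 0.111], [2.77, 3.38, 0, 0, 0, 0.111], [2.77, 3.38, 0, 0, 0, 0.111], [2.77, 3.38, 0, 0, 0, 0.111], [2.77, 3.38, 0, 0, 0, 0.111], [2.77, 3.38, 0, 0, 0, 0.111], [2.77, 3.38, 0, 0, 0, 0.111], [2.77, 3.38, 0, 0, 0, 0.111], [2.77, 3.38, 0, 0, 0, 0.111], [2.77, 3.38, 0, 0, 0, 0.111], [2.77, 3.38, 0, 0, 0, 0.111], [2.77, 3.38, 0, 0, 0, 0.111], [0, 0, -4, 0, 0, 0], [0, 0, -4, 0, 0, 0], [0, 0, -4, 0, 0, 0], [0, 0, 0, 0, 0, 0], [0, 0, 0, 0, 0, 0]]
  grip: 6.5
  grip_force: 25

```text
time: 2.42
eef_pos: [501.7, -299.7, 99.7]
ee_rot: [3.141, -0.001, -0.004]
ft_force: [-0.2, -0.6, 0.2]
opening: 65.2
```

Emit:
carry_out:
  commands:
    - [[-0.07, 0.1, -3, 0, 0, 0], [0, 0, -3, 0, 0, 0], [0, 0, -2, 0, 0, 0], [0, 0, -0.77, 0, 0, 0], [0, 0, 0, 0, 0, 0]]

```text
time: 3.05
eef_pos: [501.0, -298.9, 11.9]
ee_rot: [3.141, -0.001, -0.004]
ft_force: [0.5, -0.2, -0.4]
opening: 65.0
```

Emit:
carry_out:
  commands:
    - [[0, 0, 0, 0, 0, 0], [0, 0, 0, 0, 0, 0], [0, 0, 0, 0, 0, 0], [0, 0, 0, 0, 0, 0], [0, 0, 0, 0, 0, 0]]
  grip: 2.0

```text
time: 3.68
eef_pos: [500.6, -298.6, 11.2]
ee_rot: [3.141, -0.0, -0.004]
ft_force: [-0.5, -0.1, 3.2]
opening: 31.0
```

Emit:
carry_out:
  commands:
    - [[0, 0, 3, 0, 0, 0], [0, 0, 5, 0, 0, 0], [0, 0, 5, 0, 0, 0], [0.68, 4.23, 0, 0, 0, 0], [0.68, 4.23, 0, 0, 0, 0], [0.68, 4.23, 0, 0, 0, 0], [0.68, 4.23, 0, 0, 0, 0], [0.68, 4.23, 0, 0, 0, 0], [0.68, 4.23, 0, 0, 0, 0], [0.68, 4.23, 0, 0, 0, 0], [0.68, 4.23, 0, 0, 0, 0], [0.68, 4.23, 0, 0, 0, 0], [0.68, 4.23, 0, 0, 0, 0], [0, 0, 0, 0, 0, 0], [0, 0, -4, 0, 0, 0], [0, 0, -4, 0, 0, 0], [0, 0, -3, 0, 0, 0], [0, 0, -1.2, 0, 0, 0], [0, 0, 0, 0, 0, 0], [0, 0, 0, 0, 0, 0]]

```text
time: 6.18
eef_pos: [568.9, 124.4, 19.9]
ee_rot: [-3.141, -0.001, -0.004]
ft_force: [0.5, 0.4, -0.5]
opening: 31.3
```

Emit:
carry_out:
  commands:
    - [[0, 0, 0, 0, 0, 0], [0, 0, 0, 0, 0, 0], [0, 0, 0, 0, 0, 0]]
  grip: 5.5

```text
time: 6.55
eef_pos: [568.6, 124.5, 19.3]
ee_rot: [-3.141, -0.001, -0.004]
ft_force: [-0.3, -0.3, -0.2]
opening: 53.5
```

Emit:
carry_out:
  commands:
    - [[0, 0, 3, 0, 0, 0], [0, 0, 4, 0, 0, 0], [0, 0, 4, 0, 0, 0], [1.08, -2.8, 0, 0, 0, -0.159], [1.08, -2.8, 0, 0, 0, -0.159], [1.08, -2.8, 0, 0, 0, -0.159], [1.08, -2.8, 0, 0, 0, -0.159], [1.08, -2.8, 0, 0, 0, -0.159], [1.08, -2.8, 0, 0, 0, -0.159], [0, 0, -3, 0, 0, 0], [0, 0, -4, 0, 0, 0], [0, 0, 0, 0, 0, 0], [0, 0, 0, 0, 0, 0]]

```text
time: 8.18
eef_pos: [633.6, -43.4, 59.9]
ee_rot: [-3.141, -0.0, -0.958]
ft_force: [0.1, 0.5, 0.1]
opening: 55.1
```

```bash
python3 - <<'E'
from h import *
s=sensors.state();print(s["eef_pos"],s["ee_rot"])
a=imaging.camera("side");b=imaging.camera("top")
g=lambda im:cv2.resize((255*(im/255.)**.5).astype(np.uint8),None,fx=4,fy=4,interpolation=cv2.INTER_CUBIC)
cv2.imwrite("pics/e.png",np.hstack([g(a[130:270,280:380]),g(b[125:265,285:385])]))
E
```

```text
[633.61219185 -43.39608381  59.88332235] [-3.14112259e+00 -2.76661149e-04 -9.57911118e-01]
```

View pics/e.png

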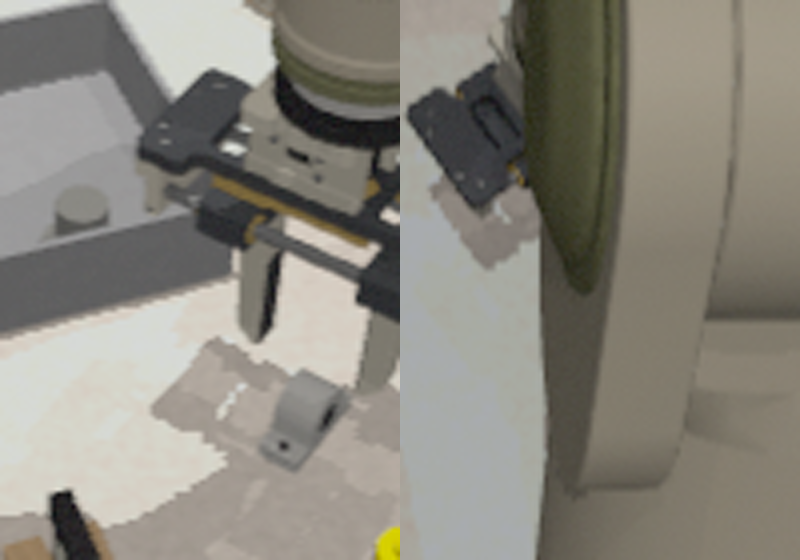

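The block sits centred under the jaws, aligned with them, and the plug stands in the bin. Descending.

Emit:
carry_out:
  commands:
    - [[0, 0, -2.5, 0, 0, 0], [0, 0, -2, 0, 0, 0], [0, 0, -1, 0, 0, 0], [0, 0, 0, 0, 0, 0]]

```text
time: 8.78
eef_pos: [632.8, -43.5, 3.4]
ee_rot: [3.141, 0.001, -0.958]
ft_force: [0.5, 0.2, 0.4]
opening: 55.1
```

Emit:
carry_out:
  commands:
    - [[0, 0, 0, 0, 0, 0], [0, 0, 0, 0, 0, 0], [0, 0, 0, 0, 0, 0], [0, 0, 0, 0, 0, 0], [0, 0, 0, 0, 0, 0]]
  grip: 1.5
  grip_force: 40

```text
time: 9.4
eef_pos: [633.5, -43.6, 4.3]
ee_rot: [-3.141, -0.001, -0.958]
ft_force: [0.4, -0.7, 4.0]
opening: 23.6
```

Emit:
carry_out:
  commands:
    - [[0, 0, 3, 0, 0, 0], [0, 0, 5, 0, 0, 0], [0, 0, 5, 0, 0, 0], [-0.9, 4.114, 0, 0, 0, 0.135], [-0.9, 4.114, 0, 0, 0, 0.135], [-0.9, 4.114, 0, 0, 0, 0.135], [-0.9, 4.114, 0, 0, 0, 0.135], [-0.9, 4.114, 0, 0, 0, 0.135], [-0.9, 4.114, 0, 0, 0, 0.135], [-0.9, 4.114, 0, 0, 0, 0.135], [0, 0, 0, 0, 0, 0], [0, 0, -4, 0, 0, 0], [0, 0, -4, 0, 0, 0], [0, 0, -3, 0, 0, 0], [0, 0, -1.2, 0, 0, 0], [0, 0, 0, 0, 0, 0], [0, 0, 0, 0, 0, 0]]

```text
time: 11.52
eef_pos: [570.7, 244.6, 13.0]
ee_rot: [-3.141, -0.001, -0.013]
ft_force: [-0.2, 0.1, -2.8]
opening: 23.9
```

Emit:
carry_out:
  commands:
    - [[0, 0, 0, 0, 0, 0], [0, 0, 0, 0, 0, 0], [0, 0, 0, 0, 0, 0]]
  grip: 5.0

```text
time: 11.9
eef_pos: [570.4, 244.6, 12.4]
ee_rot: [-3.141, -0.001, -0.013]
ft_force: [-0.2, -0.1, 0.6]
opening: 47.9
```

Emit:
carry_out:
  commands:
    - [[0, 0, 4, 0, 0, 0], [0, 0, 5, 0, 0, 0], [0, 0, 4, 0, 0, 0], [1.0, -4.596, 0, 0, 0, 0], [1.0, -4.596, 0, 0, 0, 0], [1.0, -4.596, 0, 0, 0, 0], [1.0, -4.596, 0, 0, 0, 0], [1.0, -4.596, 0, 0, 0, 0], [1.0, -4.596, 0, 0, 0, 0], [1.0, -4.596, 0, 0, 0, 0], [1.0, -4.596, 0, 0, 0, 0], [1.0, -4.596, 0, 0, 0, 0], [1.0, -4.596, 0, 0, 0, 0], [0, 0, 0, 0, 0, 0], [0, 0, -4, 0, 0, 0], [0, 0, -4, 0, 0, 0], [0, 0, -3, 0, 0, 0], [0, 0, -2, 0, 0, 0], [0, 0, -0.3, 0, 0, 0], [0, 0, 0, 0, 0, 0]]

```text
time: 14.4
eef_pos: [670.7, -214.9, 9.7]
ee_rot: [3.141, -0.001, -0.013]
ft_force: [0.6, -0.4, -0.7]
opening: 49.9
```

Emit:
carry_out:
  commands:
    - [[0, 0, 0, 0, 0, 0], [0, 0, 0, 0, 0, 0], [0, 0, 0, 0, 0, 0], [0, 0, 0, 0, 0, 0], [0, 0, 0, 0, 0, 0]]
  grip: 2.0
  grip_force: 25

```text
time: 15.02
eef_pos: [670.5, -215.3, 9.7]
ee_rot: [3.141, -0.001, -0.013]
ft_force: [-1.5, 0.2, 5.4]
opening: 30.0
```

Emit:
carry_out:
  commands:
    - [[0, 0, 3, 0, 0, 0], [0, 0, 5, 0, 0, 0], [0, 0, 5, 0, 0, 0], [-1.122, 4.441, 0, 0, 0, 0], [-1.122, 4.441, 0, 0, 0, 0], [-1.122, 4.441, 0, 0, 0, 0], [-1.122, 4.441, 0, 0, 0, 0], [-1.122, 4.441, 0, 0, 0, 0], [-1.122, 4.441, 0, 0, 0, 0], [-1.122, 4.441, 0, 0, 0, 0], [-1.122, 4.441, 0, 0, 0, 0], [-1.122, 4.441, 0, 0, 0, 0], [0, 0, 0, 0, 0, 0], [0, 0, -4, 0, 0, 0], [0, 0, -4, 0, 0, 0], [0, 0, -3, 0, 0, 0], [0, 0, -1.3, 0, 0, 0], [0, 0, 0, 0, 0, 0], [0, 0, 0, 0, 0, 0]]

```text
time: 17.4
eef_pos: [569.7, 184.4, 16.7]
ee_rot: [-3.141, -0.001, -0.013]
ft_force: [0.4, -0.8, -0.7]
opening: 29.8
```

Emit:
carry_out:
  commands:
    - [[0, 0, 0, 0, 0, 0], [0, 0, 0, 0, 0, 0], [0, 0, 0, 0, 0, 0], [0, 0, 0, 0, 0, 0]]
  grip: 4.5

```text
time: 17.9
eef_pos: [569.2, 184.6, 16.1]
ee_rot: [-3.142, -0.0, -0.013]
ft_force: [0.3, -0.2, -0.0]
opening: 45.2
```

Emit:
carry_out:
  commands:
    - [[0, 0, 5, 0, 0, 0], [0, 0, 5, 0, 0, 0], [0, 0, 5, 0, 0, 0], [-1.379, -4.514, 0, 0, 0, 0], [-1.379, -4.514, 0, 0, 0, 0], [-1.379, -4.514, 0, 0, 0, 0], [-1.379, -4.514, 0, 0, 0, 0], [-1.379, -4.514, 0, 0, 0, 0], [-1.379, -4.514, 0, 0, 0, 0], [-1.379, -4.514, 0, 0, 0, 0], [0, 0, -3, 0, 0, 0], [0, 0, -3, 0, 0, 0], [0, 0, 0, 0, 0, 0], [0, 0, 0, 0, 0, 0]]

```text
time: 19.65
eef_pos: [473.0, -131.1, 106.6]
ee_rot: [3.142, -0.0, -0.012]
ft_force: [0.8, 0.1, 0.7]
opening: 44.9
```

```bash
python3 - <<'E'
from h import *
s=sensors.state();print(s["eef_pos"],s["ee_rot"])
a=imaging.camera("side")
im=cv2.resize((255*(a[110:330,230:370]/255.)**.5).astype(np.uint8),None,fx=2.7,fy=2.7,interpolation=cv2.INTER_CUBIC)
im2=cv2.resize((255*(a[195:335,270:370]/255.)**.5).astype(np.uint8),(int(594*100/140),594),interpolation=cv2.INTER_CUBIC)
cv2.imwrite("pics/f.png",np.hstack([im[:594,:372],im2[:, :424]]))
E
```

```text
[ 472.98199033 -131.14957231  106.57972536] [ 3.14151977e+00 -2.79158549e-04 -1.23864232e-02]
```

View pics/f.png

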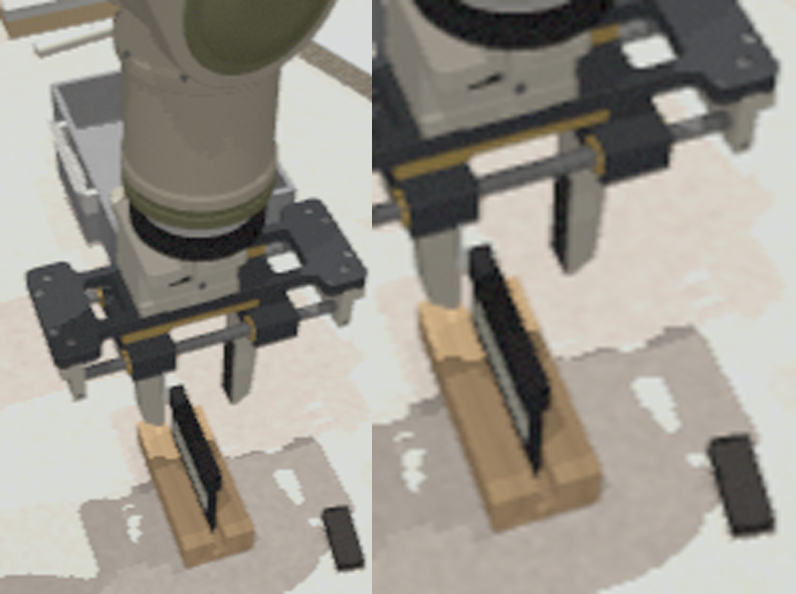

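Holder rail lies between the open fingers with the label on the -x side. Descend and grip.

Emit:
carry_out:
  commands:
    - [[0, 0, -3, 0, 0, 0], [0, 0, -2, 0, 0, 0], [0, 0, -0.5, 0, 0, 0], [0, 0, 0, 0, 0, 0]]

```text
time: 20.2
eef_pos: [473.1, -131.3, 51.6]
ee_rot: [3.141, -0.001, -0.013]
ft_force: [0.3, -0.1, -0.0]
opening: 44.8
```

Emit:
carry_out:
  commands:
    - [[0, 0, 0, 0, 0, 0], [0, 0, 0, 0, 0, 0], [0, 0, 0, 0, 0, 0], [0, 0, 0, 0, 0, 0], [0, 0, 0, 0, 0, 0], [0, 0, 0, 0, 0, 0]]
  grip: 0.5
  grip_force: 50

```text
time: 20.95
eef_pos: [472.8, -131.5, 51.0]
ee_rot: [3.141, -0.0, -0.013]
ft_force: [1.2, -0.3, 2.6]
opening: 11.6
```

Emit:
carry_out:
  commands:
    - [[0, 0, 3, 0, 0, 0], [0, 0, 4, 0, 0, 0], [0, 0, 3.2, 0, 0, 0], [0.158, 3.963, 0, 0, 0, 0], [0.158, 3.963, 0, 0, 0, 0], [0.158, 3.963, 0, 0, 0, 0], [0.158, 3.963, 0, 0, 0, 0], [0.158, 3.963, 0, 0, 0, 0], [0.158, 3.963, 0, 0, 0, 0], [0.158, 3.963, 0, 0, 0, 0], [0.158, 3.963, 0, 0, 0, 0], [0, 0, -2, 0, 0, 0], [0, 0, -1.5, 0, 0, 0], [0, 0, 0, 0, 0, 0], [0, 0, 0, 0, 0, 0]]

```text
time: 22.82
eef_pos: [485.4, 185.1, 118.1]
ee_rot: [3.141, 0.0, -0.014]
ft_force: [-0.5, -0.1, -0.4]
opening: 11.7
```

```bash
python3 - <<'E'
from h import *
s=sensors.state();print(s["eef_pos"],s["ee_rot"],s["opening"])
a=imaging.camera("side");b=imaging.camera("top")
g=lambda im,s:cv2.resize((255*(im/255.)**.5).astype(np.uint8),None,fx=s,fy=s,interpolation=cv2.INTER_CUBIC)
cv2.imwrite("pics/g.png",g(a[100:200,230:360],6)); cv2.imwrite("pics/h.png",g(b[130:230,180:300],6))
E
```

```text
[485.39392884 185.10373634 118.07943928] [ 3.14131607e+00  1.52067844e-04 -1.38212750e-02] 11.705520231512276
```

View pics/g.png

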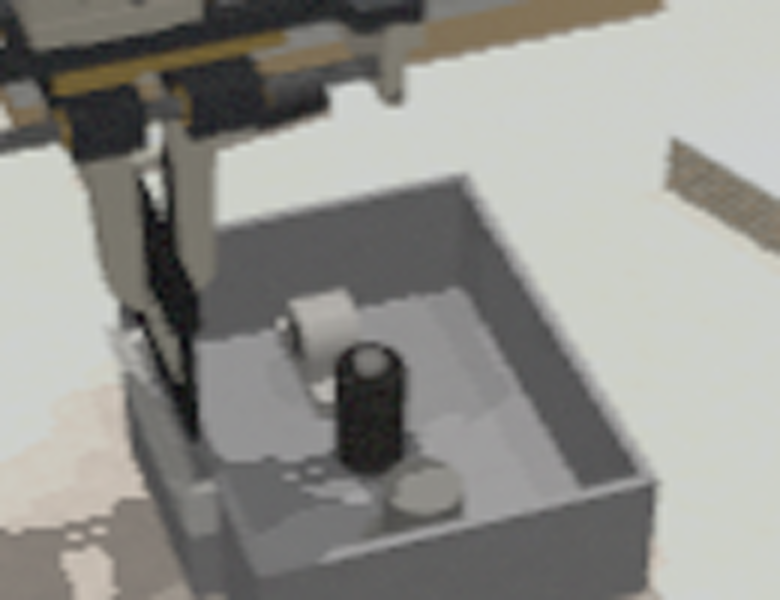

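All three parts stand in the bin. The holder's lower near corner is at crop (195,437), the lip's near end at about (205,485). Checking the fit numerically.

```bash
python3 - <<'E'
from h import *
f=lambda p:tuple(((np.array(P("side",p))-(230,100)+.5)*6-.5).round(1))
print("holder corner",f((484.8,145,75)))
R=lambda x,y,z:(569.5+x+.015*y,184.4-.015*x+y,z)
for n,p in dict(wall_near=(-80,-105,60),wall_far=(80,105,60),wallr=(80,-105,60),lipnear_in=(-88,-51,57),lipnear_out=(-92,-51,57),lipfar_out=(-92,51,57),endnear=(-84,-51,57)).items(): print(n,f(R(*p)))
E
```

```text
holder corner (np.float64(196.9), np.float64(441.4))
wall_near (np.float64(259.6), np.float64(580.5))
wall_far (np.float64(466.3), np.float64(171.2))
wallr (np.float64(662.3), np.float64(481.1))
lipnear_in (np.float64(197.3), np.float64(496.2))
lipnear_out (np.float64(187.2), np.float64(498.6))
lipfar_out (np.float64(116.9), np.float64(336.7))
endnear (np.float64(207.4), np.float64(493.8))
```

View pics/h.png

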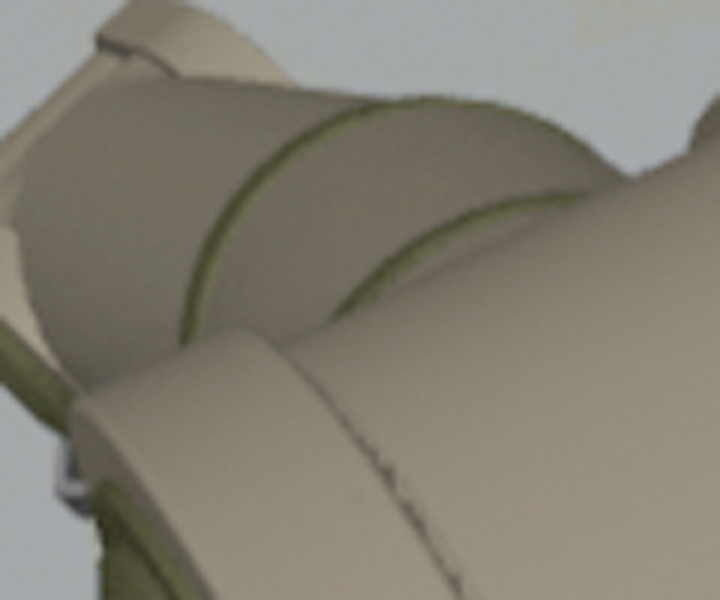

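Projections match the picture. I bias 0.7 mm towards the flare and descend in stages.

Emit:
carry_out:
  commands:
    - [[-0.07, 0.05, -0.6, 0, 0, 0], [0, 0, -0.6, 0, 0, 0], [0, 0, -0.4, 0, 0, 0], [0, 0, -0.3, 0, 0, 0], [0, 0, -0.3, 0, 0, 0], [0, 0, -0.3, 0, 0, 0], [0, 0, 0, 0, 0, 0], [0, 0, 0, 0, 0, 0]]

```text
time: 23.92
eef_pos: [485.6, 186.2, 95.3]
ee_rot: [-3.142, -0.003, -0.013]
ft_force: [-5.3, -4.2, 33.7]
opening: 12.2
```

```bash
python3 - <<'E'
from h import *
s=sensors.state();print(s["eef_pos"],s["ee_rot"],s["ft_force"],s["moment"])
a=imaging.camera("side")
g=lambda im,s:cv2.resize((255*(im/255.)**.4).astype(np.uint8),None,fx=s,fy=s,interpolation=cv2.INTER_CUBIC)
cv2.imwrite("pics/i.png",g(a[120:200,232:302],7))
f=lambda p:tuple(((np.array(P("side",p))-(232,120)+.5)*7-.5).round(1))
for z in(52,56,60,64):
  x,y,_=s["eef_pos"]; print(z,f((x-.6,y-40,z)),f((x-.6,y-40,z+70)))
E
```

```text
[485.5906888  186.2386977   95.30711152] [-3.14158653 -0.00335155 -0.01326906] [-5.28528467 -4.1520545  33.73795395] [-0.82456297  1.24567771  0.02773311]
52 (np.float64(219.0), np.float64(424.6)) (np.float64(207.1), np.float64(260.2))
56 (np.float64(218.4), np.float64(415.7)) (np.float64(206.4), np.float64(250.2))
60 (np.float64(217.7), np.float64(406.7)) (np.float64(205.7), np.float64(240.2))
64 (np.float64(217.0), np.float64(397.7)) (np.float64(204.9), np.float64(230.1))
```

View pics/i.png

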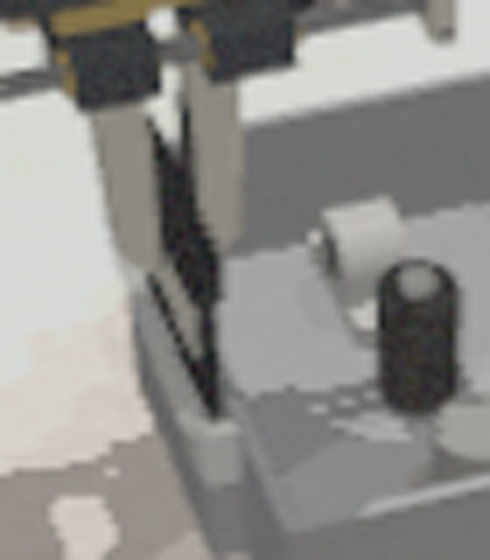

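The holder hasn't slipped; its lower edge is at about 53 mm, wedged at the channel mouth, with -x force (from the wall side). I back off, shift 1 mm to -x and retry gently.

Emit:
carry_out:
  commands:
    - [[0, 0, 0.5, 0, 0, 0], [0, 0, 0.4, 0, 0, 0], [-0.12, 0, 0, 0, 0, 0], [0, 0, -0.4, 0, 0, 0], [0, 0, -0.3, 0, 0, 0], [0, 0, -0.2, 0, 0, 0], [0, 0, 0, 0, 0, 0]]

```text
time: 24.85
eef_pos: [485.7, 186.9, 96.7]
ee_rot: [-3.14, -0.007, -0.013]
ft_force: [-5.7, -5.4, 57.1]
opening: 11.7
```

The load deflects the arm radially, so the side forces don't tell me much. I back off clear of the channel and check the fit with model overlays on the unobstructed picture.

Emit:
carry_out:
  commands:
    - [[0, 0, 0.8, 0, 0, 0], [0.12, 0, 0.8, 0, 0, 0], [0, 0, 0.5, 0, 0, 0], [0, 0, 0.4, 0, 0, 0], [0, 0, 0, 0, 0, 0], [0, 0, 0, 0, 0, 0], [0, 0, 0, 0, 0, 0]]

```text
time: 25.72
eef_pos: [484.4, 186.1, 117.7]
ee_rot: [3.141, 0.0, -0.013]
ft_force: [0.9, 0.7, -0.2]
opening: 11.8
```

```bash
cat > ov.py <<'E'
from h import *
s=sensors.state();print(s["eef_pos"],s["ee_rot"],s["ft_force"],s["opening"])
B=lambda x,y,z:(569.5+x+.015*y,184.4-.015*x+y,z)
def lines(im,name,u0,v0,k,pts,col,tr):
    q=[((np.array(P(name,tr(*p)))-(u0,v0)+.5)*k-.5).round().astype(int) for p in pts]
    cv2.polylines(im,[np.array(q)],False,col,1)
def box(im,name,u0,v0,k,x0,x1,y0,y1,z0,z1,col,tr):
    for z in(z0,z1): lines(im,name,u0,v0,k,[(x0,y0,z),(x1,y0,z),(x1,y1,z),(x0,y1,z),(x0,y0,z)],col,tr)
c=cv2.imread("pics/c.png"); t=cv2.resize(c[430:620,180:560],None,fx=2,fy=2)   # 14x, u0=180+180/7, v0=140+430/7
u0,v0,k=180+180/7,140+430/7,14
lines(t,"top",u0,v0,k,[(-80,-105,60),(-80,105,60)],(0,255,0),B)
for x,z,col in((-88,57,(0,0,255)),(-92,57,(255,0,0)),(-94,64,(0,255,255)),(-92,35,(255,0,255))): lines(t,"top",u0,v0,k,[(x,-51,z),(x,51,z)],col,B)
g=lambda im,s:cv2.resize((255*(im/255.)**.4).astype(np.uint8),None,fx=s,fy=s,interpolation=cv2.INTER_CUBIC)
a=imaging.camera("side"); d=g(a[125:205,235:285],7)[:, :]; raw=d.copy()
e=s["eef_pos"];H=lambda x,y,z:(e[0]+x+.013*y,e[1]+y,e[2]-43+z)
box(d,"side",235,125,7,-6,6,-40,40,52,70,(0,255,255),H); lines(d,"side",235,125,7,[(-1.75,-40,0),(1.75,-40,0),(1.75,40,0),(-1.75,40,0),(-1.75,-40,0)],(0,0,255),H)
d=np.hstack([d,raw])[-560:]; 
cv2.imwrite("pics/j.png",t); 
b0=cv2.imread("pics/side0.png")
cv2.imwrite("pics/k.png",d); print(t.shape,d.shape)
E
python3 ov.py
```

```text
[484.44603817 186.08061796 117.68679493] [ 3.14138381e+00  3.92169243e-04 -1.28663569e-02] [ 0.92317112  0.70690741 -0.23032137] 11.761812304424396
(380, 760, 3) (560, 700, 3)
```

```bash
python3 - <<'E'
import cv2,numpy as np
t=cv2.imread("pics/j.png"); d=cv2.imread("pics/k.png")
t=t[:300]; w=800
t=cv2.resize(t,(790,int(300*790/t.shape[1]))); h=600-t.shape[0]
# side pic: keep the lower part with holder
d=d[150:150+h]; d=np.pad(d,((0,h-d.shape[0]),(0,790-d.shape[1]),(0,0)))
cv2.imwrite("pics/l.png",np.vstack([t,d]))
E
```

```text
(no output)
```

View pics/l.png

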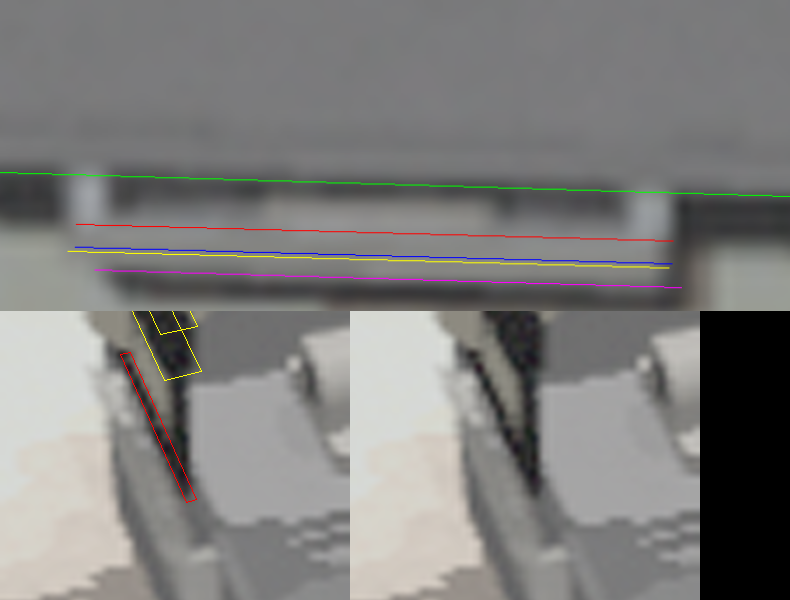

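The overlay puts the wall edge about 1 mm further +x than I assumed. The -x shift also stopped higher, with more force, which fits the foot catching on the lip. Retrying 1.8 mm further +x.

Emit:
carry_out:
  commands:
    - [[0.18, 0, -0.6, 0, 0, 0], [0, 0, -0.6, 0, 0, 0], [0, 0, -0.5, 0, 0, 0], [0, 0, -0.4, 0, 0, 0], [0, 0, -0.2, 0, 0, 0], [0, 0, -0.1, 0, 0, 0], [0, 0, 0, 0, 0, 0]]

```text
time: 26.65
eef_pos: [486.4, 186.2, 94.0]
ee_rot: [-3.142, -0.0, -0.013]
ft_force: [-0.5, 0.6, -0.3]
opening: 11.6
```

No contact force at the height where it stuck before. Continuing.

Emit:
carry_out:
  commands:
    - [[0, 0, -0.2, 0, 0, 0], [0, 0, -0.2, 0, 0, 0], [0, 0, -0.2, 0, 0, 0], [0, 0, -0.1, 0, 0, 0], [0, 0, 0, 0, 0, 0], [0, 0, 0, 0, 0, 0]]

```text
time: 27.4
eef_pos: [486.5, 186.1, 86.9]
ee_rot: [-3.142, -0.0, -0.013]
ft_force: [1.1, -0.1, -0.7]
opening: 11.4
```

Emit:
carry_out:
  commands:
    - [[0, 0, -0.2, 0, 0, 0], [0, 0, -0.2, 0, 0, 0], [0, 0, -0.2, 0, 0, 0], [0, 0, -0.1, 0, 0, 0], [0, 0, 0, 0, 0, 0], [0, 0, 0, 0, 0, 0]]

```text
time: 28.15
eef_pos: [486.4, 186.1, 80.0]
ee_rot: [3.142, -0.0, -0.013]
ft_force: [1.1, -0.3, 4.4]
opening: 11.6
```

Emit:
carry_out:
  commands:
    - [[0, 0, -0.1, 0, 0, 0], [0, 0, -0.1, 0, 0, 0], [0, 0, -0.1, 0, 0, 0], [0, 0, 0, 0, 0, 0], [0, 0, 0, 0, 0, 0]]

```text
time: 28.78
eef_pos: [486.4, 186.1, 77.0]
ee_rot: [3.142, -0.0, -0.013]
ft_force: [-0.5, -0.2, 5.5]
opening: 11.8
```

Emit:
carry_out:
  commands:
    - [[0, 0, -0.1, 0, 0, 0], [0, 0, -0.1, 0, 0, 0], [0, 0, 0, 0, 0, 0], [0, 0, 0, 0, 0, 0]]

```text
time: 29.28
eef_pos: [486.6, 186.0, 75.5]
ee_rot: [3.141, -0.001, -0.013]
ft_force: [-0.4, -1.0, 12.1]
opening: 11.8
```

Emit:
carry_out:
  commands:
    - [[0, 0, -0.1, 0, 0, 0], [0, 0, 0, 0, 0, 0], [0, 0, 0, 0, 0, 0], [0, 0, 0, 0, 0, 0], [0, 0, 0, 0, 0, 0]]

```text
time: 29.9
eef_pos: [486.7, 186.0, 75.4]
ee_rot: [3.141, -0.002, -0.013]
ft_force: [-2.2, -3.7, 25.3]
opening: 11.7
```

```bash
python3 - <<'E'
from h import *
s=sensors.state();print(s["time"],s["eef_pos"],s["ft_force"],s["opening"])
a=imaging.camera("side");cv2.imwrite("pics/raw.png",a)
g=lambda im,s:cv2.resize((255*(im/255.)**.4).astype(np.uint8),None,fx=s,fy=s,interpolation=cv2.INTER_CUBIC)
cv2.imwrite("pics/m.png",np.hstack([g(a[130:205,235:285],8),g(a[100:400,200:330],2)[:600]]))
b=cv2.imread("pics/side0.png"); d=cv2.absdiff(cv2.resize(a,(800,600),interpolation=cv2.INTER_CUBIC),b)
for n,(u,v) in dict(eraser=(510,441),tape=(373,530),marker=(377,176),stapler=(284,200)).items(): print(n,d[v-25:v+25,u-25:u+25].mean().round(1),d[v-25:v+25,u-25:u+25].max())
E
```

```text
29.9 [486.72878903 186.0329731   75.42734675] [-2.21788277 -3.74982574 25.27743089] 11.740840008890915
eraser 11.3 17
tape 15.6 39
marker 66.9 157
stapler 16.9 156
```

View pics/m.png

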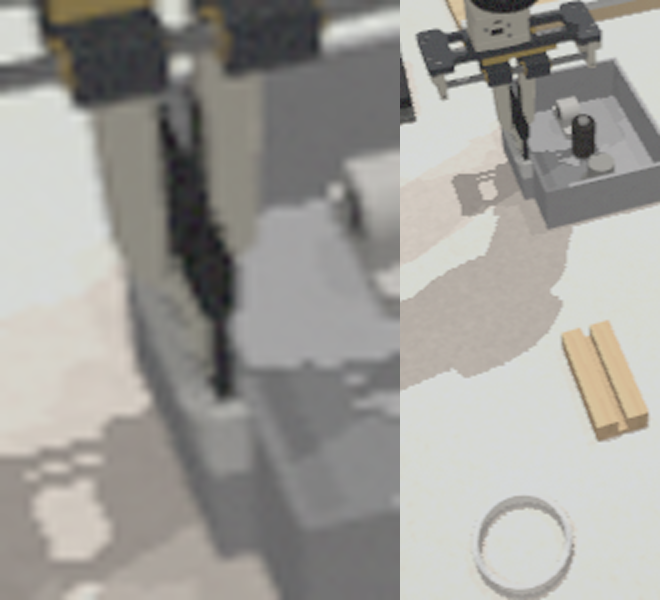

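The holder sits in the channel with its grip rail close above the rim. Force follows the clip (4.4 N, then 5.5 N) and then rises hard (12 N, then 25 N) with almost no travel, so it has bottomed. Parts, tape and stand look right. Handing in.

```bash
python3 - <<'E'
from h import *
print(ticket.close_job()); s=sensors.state(); print(s["time"],s["eef_pos"],s["ft_force"],s["opening"])
E
```

```text
the job is handed in; nothing more can be done
None
the job is handed in; nothing more can be done
```

I put the plug, block and roller in the bin and let go of them. The label holder is pushed down into its channel with the label facing out. I handed the job in at about 30 s, with the holder still gripped at 50 N and pressed down.

**Last checks:**
- **Holder:** the push force was 4.4 N, then 5.5 N over the clip's travel. It then rose to 12 N and 25 N with almost no further movement at TCP z 75.4 mm, which means it reached the ledge. That is 2.6 mm below the 78 mm I expected; the likely cause is the holder sliding up a little in the fingers. I can't read the clip joint directly, so "fully home" rests on these forces and the picture.
- **Parts:** all three stand in the bin in the last side picture.
- **Bystanders:** the tape and eraser show no movement. I could not confirm the marker and stapler in the last image comparison, where both changed a lot. I put that down to the arm being in front of them, and nothing I did went near either one.

**What went wrong on the way:** the first two tries at the channel caught on its mouth, most likely on the lip, reaching 57 N at the wrist. The limits are 120 N at the wrist and 40 N for the arm or gripper's body; only the held holder was touching. Moving about 1.8 mm in +x let it slide in freely.

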